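# Clamp bar from its peg onto the mould's stud

### The arm

A 6-joint arm with a two-finger parallel gripper is mounted at the origin on the work surface. World frame = base frame: x ahead of the robot, y to its left, z up, the work surface at z = 0. Lengths are in mm, angles in rad, forces in N, time in s.
With the tool pointing down it reaches from about 275 to 975 mm from the base axis. Payload 8.4 kg.
Tool frame: the origin (TCP) lies midway between the tips of the shut fingers; the grasp point (between the pads) lies 19 mm behind it (grip_depth is the distance from the TCP to the grasp point, in mm); z points along the fingers, y is the direction in which the jaws open and shut (so a half turn about z gives the same grasp; the last joint's range is limited). The gripper opens to 92 mm and grips with 3 to 60 N. Pads are 20 mm wide; open, the fingers measure 128 mm over their backs; the gripper's body (75 mm by 189 mm) begins 69 mm behind the grasp point.
Start: joints at [-1.34, 0.353, 1.633, -0, 1.155, -0.002], TCP at [144.188, -608.143, 214.583] pointing down, gripper open.
Joint ranges: [-2.63, 2.63], [-0.92, 2.1], [0.06, 2.66], [-1.3, 4.44], [0, 2.69], [-3.02, 3.02]. Speed limits (rad/s): [2.22, 2.22, 2.79, 3.14, 3.14, 3.14].

### API

Orientations are given as a unit quaternion [x, y, z, w].
In Python, from workcell import * gives the robot as it stands.
- The arm moves only by the shell command python3 -m jog 'ROWS'. ROWS is JSON, a list of rows, each a list of 5 numbers: the closure in counts, from 0 (fully open) to 255 (shut), then the shift along the tool's x, y, z in m, then the turn about the tool's z in degrees. In form: [[grip, dx, dy, dz, roll], ...]. A call has 1 to 10 rows; each row is the pose to reach, as a shift and turn from the pose commanded when the call began, along the tool's axes at that moment; what a row does not reach only later rows make up. A row lasts 1/8 s, in which the tool goes at most 62.5 mm and 10.7 degrees, less where a joint would pass 70% of its speed; a pose out of reach is approached as far as the arm can. A call with a gripper value outside its range is refused whole. The fingers move at their own pace and stop on an object; the grip force is fixed at half the most. Time passes only in rows, so rows that repeat a pose let the fingers close. It gives the time, the measured TCP pose, the force and the opening at its end, in the units of the state.
- state(): the state, without advancing time (a new reading comes with each control period).
- grab_frame(name): name is "scene" or "top" or "wrist"; returns a dict with "img" (420x560x3 uint8, red, green, blue), "fx", "fy", "cx", "cy" (pixels), "k1" (the pictures are not rectified: a ray, as slopes to the right and down, at radius r is drawn at 1 + k1 r^2 times it, then the intrinsics apply), "xyz" and "rotation" of the camera in the world; the wrist camera has in their place "mount" (4x4, takes a point from camera to tool coordinates, whose origin is the TCP and whose axes are the flange's). Camera axes: x right, y up, looking along -z (the intrinsics and any distortion apply to the point x, -y, -z); pixel columns grow to the right and rows downward; lengths in mm; the calibration is good to about 2 mm. A picture is of the moment at which its call begins: read the wrist's pose just before it. There is no depth.
- finish_job(): hands the job in, once; it reports no verdict.
The state is a dict: "time": time; "joint_pos": joint angles; "joint_velocities": joint speeds; "joint_efforts": joint torques, N m; "tool_pos": TCP position; "tool_rot": TCP orientation; "contact_force": force on the tool from outside, world axes, zero at the start; "ft_torque": the same for the moment, N m; "grip_width": finger opening in mm.
Only numpy, scipy, OpenCV 4.12 (cv2) and the standard library are available. Lean on these libraries where they do the work, as an engineer would, in place of code of your own. Each camera call takes 0.05 s, during which the arm holds its last target. There are 200 camera calls.

### The job

Close the mould for casting: lift the top end of the blue clamp bar so that its slot clears the peg's upturned tip and slide it off without forcing it against the peg, then lay it flat on the green mat and let go so that you can take a fresh grip. Lower it down the tall stud of the clamping station, without letting it drop, until it lies level, bridging from the mould's lid (round-bore end) to the wooden heel block (slotted end), ready for the nut, and let go. Leave the mould, the spreader on the other peg, the star nut, the casting and the red cup where they are.

Things in the scene. Friction and masses are not known exactly. Their poses are not given: they have to be found in the camera images.
- bar_mid (a point): Centre of the blue clamp bar: rigid metal, 180 mm long, 50 wide, 16 thick, about 0.35 kg, a round through bore near one end, a through slot near the other. z runs along its length towards the slotted end, y across its width, x through its thickness; both faces are alike, either may be up. It hangs upright, slotted end up, on one of the rack's two pegs (which one varies).
- bar_bore (a point): Centre of the bar's 17 mm bore (mid-thickness), 50 mm from the bar's centre towards the plain end, 40 mm from that end. Axes as bar_mid.
- bar_slot (a point): Centre of the bar's hanging slot, 32 mm lengthwise by 16 mm wide, 64 mm from the bar's centre, 26 mm from the slotted end. Axes as bar_mid. Hung, the slot's upper edge rests on the peg; the bar's upper end is then 10 mm above the peg's top (223 mm above the bench), its lower end 43 mm above the bench.
- rack: Fixed tool rack: grey perforated panel 340 mm wide, top 262 mm above the bench, on a dark foot 8 mm high reaching 160 mm in front of the panel. Origin on the bench below the middle of the panel's face; -x points out of its front, the way the pegs point; y along the panel; z up. Two pegs at y = +65 and -65 mm. The bar hangs with its centre 62 to 76 mm out from the face.
- peg0_tip (a point): Tip (centre of the wire's round end) of the peg at the rack's y = +65 mm, 127 mm out from the panel's face, 224 mm above the bench. Peg: 6 mm round steel wire, axis level 210 mm above the bench, straight for 118 mm from the face, then bent up, the top of its tip 14 mm above the top of the straight part. Axes as rack.
- peg1_tip (a point): Tip of the peg at the rack's y = -65 mm; otherwise as peg0_tip.
- mat: Green cutting mat with yellow lines, 340 mm along its x by 220 mm along its y, under 1 mm thick, flat and fixed on the bench, clear for laying parts on. Origin at its centre at bench height.
- station: Fixed clamping station: aluminium base plate 300 x 150 mm, 16 high. Origin at bench height on the stud's axis; x points from the stud to the wooden heel block, z up. The mould stands from x = -15 to -125 mm, lid top 88 mm above the bench, level with the heel block. Bar fully down: its underside 88 mm and its centre 96 mm above the bench, centre 50 mm from the stud towards the block.
- stud_top (a point): Top of the stud, on its axis, 154 mm above the bench. The stud is a fixed upright steel rod 12 mm thick, its last 12 mm tapering to 5 mm, with a 25 mm nut round its foot up to 25 mm height. Axes as station.
- heel_top (a point): Middle of the heel block's top, 119 mm from the stud and 88 mm above the bench; the top is 42 mm (x) by 44 mm (y), lower steps lie beyond it. Between stud and block the space under the bar and at its sides is open. Axes as station.
- mould_mid (a point): Centre of the closed two-part casting mould: white block 110 x 110 x 72 mm with a plywood lid and a red pour spout 14 mm high on it, which the bar does not reach; loose, about 0.9 kg, stands on the base plate between low fences. To be left in place.
- spreader_mid (a point): Centre of the orange notched spreader, 150 x 56 x 6 mm with a steel strip near its lower end, which hangs on the rack's other peg. Bystander.
- star_nut_mid (a point): Centre of the black star-grip nut, 62 mm wide, 34 mm high, on the bench. Bystander.
- casting_mid (a point): Centre of the finished casting, a crumpled brass and multicoloured cube of 75 mm. Bystander.
- cup_mid (a point): Centre of the red mixing cup, 80 mm wide, 95 mm high. Bystander.
There are look-alikes about, which are no part of the job. Of the things that look like the part that bears bar_mid, the smallest one is meant.

How it is judged:
By the outcome, as a careful person would: the job done as asked, in the order asked, and still so for the second after the job is handed in, with the robot touching nothing.
It also fails if it takes over 72 s, if anything falls off the work surface, if the arm or the gripper's body presses on something with over 40 N, if the wrist force passes 120 N, or if a joint passes its speed limit or range.

## Working session

There is one attempt and no reset: what is moved stays moved. The work goes in short steps, Python scripts to look and compute and a shell command to move; the robot and the scene stay as the last step left them, time stands still between calls to the robot, and variables do not carry over. Pictures are saved under pics/ and viewed, about 8 in all and at most 12, crops included, and the job is handed in when it is done.

```bash
ls; mkdir -p pics; cat > h.py <<'E'
from workcell import *
import numpy as np, cv2
from scipy.spatial.transform import Rotation as R
def save(n,f): cv2.imwrite('pics/'+n+'.png',f['img'][:,:,::-1])
def pose(f,s=None):
    if 'mount' in f:
        M=np.array(f['mount']); T=np.eye(4); T[:3,:3]=R.from_quat(s['tool_rot']).as_matrix(); T[:3,3]=s['tool_pos']
        W=T@M; return W[:3,3],W[:3,:3]
    r=np.array(f['rotation'],float)
    if r.shape!=(3,3): r=R.from_quat(r).as_matrix()
    return np.array(f['xyz'],float),r
def ray(f,u,v,s=None):
    o,r=pose(f,s); d=np.array([(u-f['cx'])/f['fx'],(v-f['cy'])/f['fy']])
    p=d.copy()
    for _ in range(20): p=d/(1+f['k1']*(p@p))
    w=r@np.array([p[0],-p[1],-1]); return o,w/np.linalg.norm(w)
def onz(f,u,v,z,s=None):
    o,d=ray(f,u,v,s); return o+d*(z-o[2])/d[2]
def proj(f,P,s=None):
    o,r=pose(f,s); c=r.T@(np.array(P,float)-o); p=np.array([c[0],-c[1]])/-c[2]; p=p*(1+f['k1']*(p@p))
    return p[0]*f['fx']+f['cx'],p[1]*f['fy']+f['cy']
def tri(a,b):
    (o1,d1),(o2,d2)=a,b
    A=np.stack([d1,-d2],1); t=np.linalg.lstsq(A,o2-o1,rcond=None)[0]
    p,q=o1+t[0]*d1,o2+t[1]*d2; return (p+q)/2,np.linalg.norm(p-q)
E
python3 - <<'E'
from h import *
s=state(); print(s)
for n in('scene','top','wrist'):
    f=grab_frame(n); save(n+'0',f); print(n,{k:v for k,v in f.items() if k!='img'})
E
```

```text
pics
{'time': 0.0, 'joint_pos': array([-1.34040286e+00,  3.53636944e-01,  1.63413376e+00, -9.05488254e-06,
        1.15521153e+00, -2.39141443e-03]), 'joint_velocities': array([-0.00019039, -0.00051839, -0.00022504, -0.00061893, -0.00058283,
       -0.00031044]), 'joint_efforts': array([-1.50405744e-03, -5.93846726e+01, -3.34217584e+01,  6.93978136e-02,
        2.34966504e-02, -1.36066815e-04]), 'tool_pos': array([ 144.06770516, -607.65263757,  213.870861  ]), 'tool_rot': array([ 9.93233591e-01,  1.16131609e-01, -8.31493767e-05, -6.89810250e-04]), 'contact_force': array([-0.83384327,  0.18972299, -0.8494185 ]), 'ft_torque': array([-0.00601815,  0.01279688,  0.01212243]), 'grip_width': 92.06740087855847}
scene {'fx': 437.99118035069876, 'fy': 437.99118035069876, 'cx': 282.8553464248373, 'cy': 210.90166524604714, 'k1': -0.08020793868726442, 'xyz': array([1279.58189492,  576.32008193,  739.85177898]), 'rotation': array([0.22889952, 0.43350633, 0.77921164, 0.39052078])}
top {'fx': 513.1551318963027, 'fy': 513.1551318963027, 'cx': 277.99563556549583, 'cy': 208.81900285858885, 'k1': 0.0373527173632974, 'xyz': array([ 265.05746096,   32.40557157, 1581.84699507]), 'rotation': array([-0.05479315,  0.051631  ,  0.71564189, -0.69439804])}
wrist {'fx': 316.3180876339166, 'fy': 316.3180876339166, 'cx': 282.03415133045763, 'cy': 209.39840512096228, 'k1': 0.007783322023397062, 'mount': array([[ 5.53237626e-04,  9.59289767e-01,  2.82423151e-01,
         8.00637395e+01],
       [ 9.99999843e-01, -5.54306843e-04, -7.61150649e-05,
         8.21923657e-01],
       [ 8.35326824e-05,  2.82423149e-01, -9.59289924e-01,
        -1.69400001e+02],
       [ 0.00000000e+00,  0.00000000e+00,  0.00000000e+00,
         1.00000000e+00]])}
```

View pics/scene0.png

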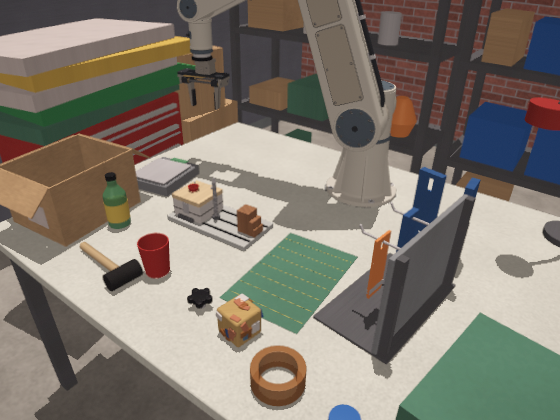

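View pics/top0.png

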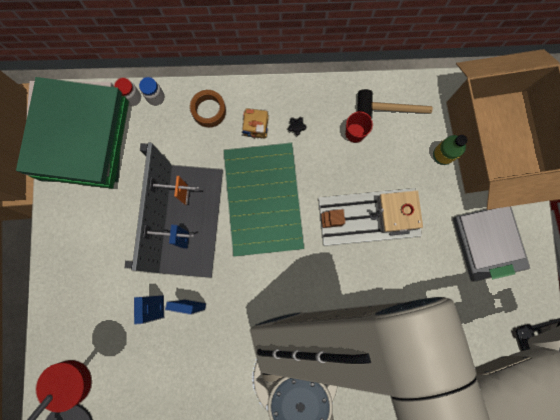

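The scene view shows the rack with the bar's blue top at (410,225) behind the panel, the orange spreader at (378,265), the mat, and the station with stud at (214,200). The top view shows the pegs pointing right, with the bar at (180,235), the mat at (263,198), the stud at about (375,212) and the heel at (332,217). The larger blue look-alikes stand near (148,308) and (185,306).

```bash
python3 - <<'E'
import cv2,numpy as np
t=cv2.imread('pics/top0.png')
a=cv2.resize(t[140:280,120:230],None,fx=4,fy=4,interpolation=cv2.INTER_CUBIC)
b=cv2.resize(t[180:250,315:430],None,fx=3.1,fy=3.1,interpolation=cv2.INTER_CUBIC)
sc=cv2.imread('pics/scene0.png')
c=cv2.resize(sc[165:300,360:480],None,fx=2.5,fy=2.5,interpolation=cv2.INTER_CUBIC)
o=np.zeros((600,800,3),np.uint8);o[:560,:440]=a;o[:b.shape[0],442:442+b.shape[1]]=b
o[225:225+c.shape[0],450:450+c.shape[1]]=c
cv2.imwrite('pics/c1.png',o)
E
```

```text
(no output)
```

View pics/c1.png

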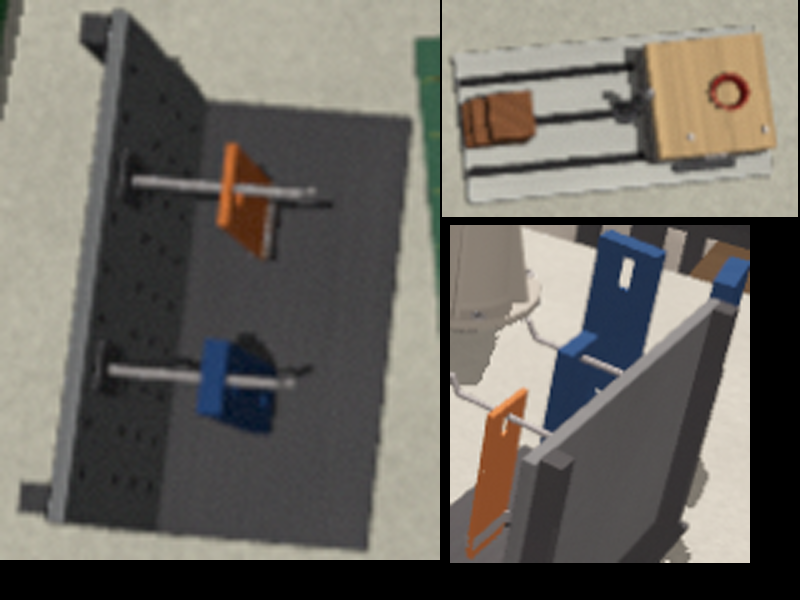

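The crops show the bar hanging on the lower-x peg: bar top face centre at px (173,234), peg tip (192.5,236), peg root (146,232.5). In the other crop the stud foot is near px (371,214) and its top near (382,211).

```bash
python3 - <<'E'
from h import *
f=grab_frame('top'); g=grab_frame('scene')
P=lambda x,y:(120+x/4,140+y/4)
Q=lambda x,y:(315+(x-442)/3.1,180+y/3.1)
for n,(p,z) in dict(tipbar=(P(290,383),224),rootbar=(P(105,370),210),tipspr=(P(310,194),224),rootspr=(P(130,181),210),bar=(P(213,376),223),barc1=(P(205,340),223),barc2=(P(197,413),223),barc3=(P(230,340),223),
 lidA=(Q(645,45),88),lidB=(Q(655,160),88),lidC=(Q(762,35),88),lidD=(Q(775,150),88),heelA=(Q(533,92),88),heelB=(Q(535,138),88),studtop=(Q(650,97),154)).items(): print(n,np.round(onz(f,*p,z),1))
print('base',[np.round(onz(f,*Q(*q),16),1) for q in((455,55),(470,202))])
m=f['img'].astype(int); G=((m[...,1]>m[...,0]+20)&(m[...,1]>m[...,2]+5)).astype(np.uint8); G[:,:222]=0;G[:,305:]=0
c=max(cv2.findContours(G,0,2)[0],key=cv2.contourArea); r=cv2.boxPoints(cv2.minAreaRect(c)); print('mat',[np.round(onz(f,*q,1)[:2],0) for q in r])
sc=g['img'][160:260,160:280]; sc=cv2.resize(sc,None,fx=5,fy=5,interpolation=cv2.INTER_CUBIC); cv2.imwrite('pics/c2.png',sc[:,:,::-1])
E
```

```text
tipbar [405.9 264.5 224. ]
rootbar [420.  390.7 210. ]
tipspr [533.2 250.4 224. ]
rootspr [548.7 374.9 210. ]
bar [412.3 315.7 223. ]
barc1 [436.5 321.1 223. ]
barc2 [388.  326.2 223. ]
barc3 [436.  304.4 223. ]
lidA [ 525.3 -267.6   88. ]
lidB [ 415.3 -270.4   88. ]
lidC [ 531.4 -378.8   88. ]
lidD [ 421.4 -383.1   88. ]
heelA [ 483.4 -159.2   88. ]
heelB [ 439.5 -158.9   88. ]
studtop [ 465.9 -256.   154. ]
base [array([533.6, -92.6,  16. ]), array([ 386.5, -101.2,   16. ])]
mat [array([699., 209.]), array([717., -16.]), array([379., -39.]), array([363., 178.])]
```

View pics/c2.png

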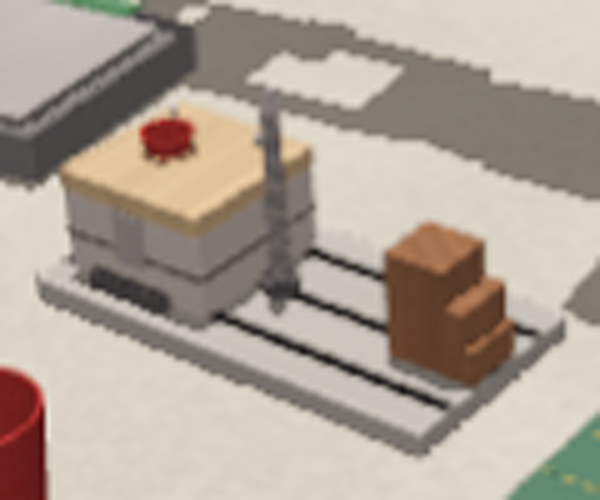

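Crop c2 shows the stud rising from its nut in front of the mould. Peg and bar geometry agree, with the bar at about (412,316) and the peg axis yaw at 83°. I'll hover above the bar and check it with the wrist camera.

```bash
cat >> h.py <<'E'
def yaw(s): m=R.from_quat(s['tool_rot']).as_matrix(); return np.degrees(np.arctan2(m[1,0],m[0,0]))
def plan(x,y,z,yw=None):
    s=state(); m=R.from_quat(s['tool_rot']).as_matrix()
    d=m.T@(np.array([x,y,z])-s['tool_pos']); yd=0 if yw is None else -((yw-yaw(s)+180)%360-180)
    print('plan',np.round(d/1000,4),'roll',round(yd,2),'rows',max(np.linalg.norm(d)/62.5,abs(yd)/10.7).round(1))
def st():
    s=state(); print('t',round(s['time'],2),'tcp',np.round(s['tool_pos'],1),'yaw',round(yaw(s),2),'F',np.round(s['contact_force'],1),'M',np.round(s['ft_torque'],2),'w',round(s['grip_width'],1)); return s
E
python3 -c "
from h import *
s=st();print(R.from_quat(s['tool_rot']).as_matrix().round(3)); plan(450,-150,330); plan(412,316,330,83.2)"
```

```text
t 0.25 tcp [ 144.2 -607.9  214.2] yaw 13.34 F [ 1.   0.2 -0.1] M [-0.04 -0.01 -0.07] w 91.7
[[ 0.973  0.231 -0.   ]
 [ 0.231 -0.973  0.001]
 [ 0.    -0.001 -1.   ]]
plan [ 0.4032 -0.3751 -0.1155] roll 0 rows 9.0
plan [ 0.4738 -0.8373 -0.1152] roll -69.86 rows 15.5
```

```bash
python3 -m jog '[[0,0,0,-0.0585,0],[0,0,0,-0.1155,0],[0,0.403,-0.375,-0.1155,-30],[0,0.403,-0.375,-0.1155,-50],[0,0.403,-0.375,-0.1155,-69.9],[0,0.403,-0.375,-0.1155,-69.9],[0,0.403,-0.375,-0.1155,-69.9],[0,0.403,-0.375,-0.1155,-69.9],[0,0.403,-0.375,-0.1155,-69.9],[0,0.403,-0.375,-0.1155,-69.9]]'; python3 -c "
from h import *
s=st(); plan(412,316,330,83.2)"
```

```text
time: 1.5
tool_pos: [422.6, -190.5, 330.4]
tool_rot: [0.747, 0.665, 0.0, 0.0]
contact_force: [0.3, -0.9, 0.1]
grip_width: 91.6
t 1.5 tcp [ 422.6 -190.5  330.4] yaw 83.31 F [ 0.3 -0.9  0.1] M [-0.04 -0.11 -0.02] w 91.6
plan [ 5.018e-01 -6.950e-02  1.000e-04] roll 0.11 rows 8.1
```

```bash
python3 -m jog '[[0,0.5,-0.07,0,0],[0,0.5,-0.07,0,0],[0,0.5,-0.07,0,0],[0,0.5,-0.07,0,0],[0,0.5,-0.07,0,0],[0,0.5,-0.07,0,0],[0,0.5,-0.07,0,0],[0,0.5,-0.07,0,0],[0,0.5,-0.07,0,0],[0,0.5,-0.07,0,0]]'; python3 -c "
from h import *
s=st(); plan(412,316,330,83.2)
s=state();f=grab_frame('wrist');save('w1',f)
for p in ((412,316,223),(406,264.5,224),(420,390,210)): print(proj(f,p,s))"
```

```text
time: 2.75
tool_pos: [410.8, 312.4, 329.7]
tool_rot: [0.747, 0.665, -0.001, 0.0]
contact_force: [-0.1, 0.3, -0.1]
grip_width: 91.8
t 2.75 tcp [410.8 312.4 329.7] yaw 83.31 F [-0.1  0.3 -0.1] M [-0.13 -0.08  0.08] w 91.8
plan [ 0.0037  0.0008 -0.0003] roll 0.11 rows 0.1
(np.float64(282.43288087615485), np.float64(203.11816990083656))
(np.float64(282.4266586966101), np.float64(256.1438297179269))
(np.float64(281.72061746772675), np.float64(117.31828089436038))
```

View pics/w1.png

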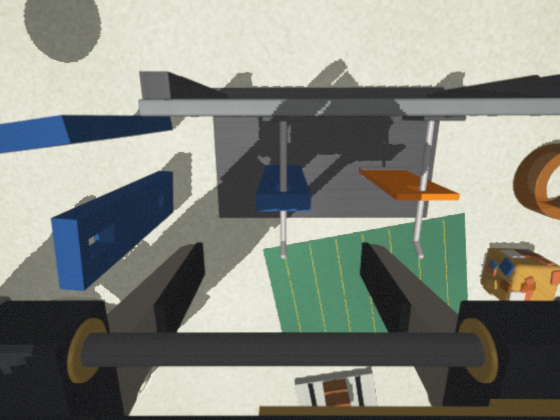

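The wrist view shows the bar's top face at about u 256–310, v 188–210, centred on the peg wire, with the peg tip at (283,256). This matches the prediction closely. The spreader is well clear on the right.

```bash
python3 - <<'E'
from h import *
s=state();f=grab_frame('wrist'); m=f['img'].astype(int)[150:225,240:330]
hsv=cv2.cvtColor(f['img'],cv2.COLOR_RGB2HSV)
for u in (265,300): print(u,[(v,int(hsv[v,u,2]),int(hsv[v,u,1])) for v in range(160,216,3)])
print(onz(f,265,199,223,s),onz(f,282.5,199,223,s),onz(f,282.5,256,224,s),onz(f,256,205,223,s),onz(f,310,205,223,s))
b=(hsv[...,0]>100)&(hsv[...,0]<130)&(hsv[...,1]>120)
for v in (180,192,198,204,208): c=np.where(b[v,230:340])[0]+230; print(v,c.min(),c.max())
E
```

```text
265 [(160, 110, 2), (163, 107, 7), (166, 68, 150), (169, 68, 154), (172, 70, 160), (175, 72, 142), (178, 74, 162), (181, 73, 140), (184, 71, 144), (187, 73, 157), (190, 71, 162), (193, 80, 166), (196, 88, 142), (199, 88, 154), (202, 84, 164), (205, 88, 156), (208, 103, 163), (211, 62, 29), (214, 55, 9)]
300 [(160, 55, 9), (163, 59, 22), (166, 71, 122), (169, 75, 129), (172, 69, 174), (175, 71, 151), (178, 72, 131), (181, 70, 149), (184, 72, 156), (187, 70, 157), (190, 74, 138), (193, 80, 163), (196, 86, 160), (199, 84, 167), (202, 81, 164), (205, 87, 147), (208, 90, 150), (211, 109, 12), (214, 109, 7)]
[397.0350321  320.92608693 223.        ] [412.70655767 319.07666065 223.        ] [406.21890225 263.88351285 224.        ] [388.18782029 316.31227837 223.        ] [436.81539336 310.57258406 223.        ]
180 260 304
192 257 309
198 256 309
204 256 309
208 256 309
```

```bash
python3 -c "
from h import *
s=st(); plan(412.4,317,203,83.2)"
```

```text
t 2.85 tcp [411.1 311.3 330. ] yaw 83.19 F [-0.3  0.2  0.6] M [-0.05 -0.14 -0.02] w 92.2
plan [0.0059 0.0006 0.127 ] roll -0.01 rows 2.0
```

```bash
python3 -m jog '[[0,0.0055,0.0006,0.03,0],[0,0.0055,0.0006,0.07,0],[0,0.0055,0.0006,0.1,0],[0,0.0055,0.0006,0.12,0],[0,0.0055,0.0006,0.127,0],[0,0.0055,0.0006,0.127,0]]'; python3 -m jog '[[100,0,0,0,0],[100,0,0,0,0],[130,0,0,0,0],[130,0,0,0,0],[180,0,0,0,0],[220,0,0,0,0],[255,0,0,0,0],[255,0,0,0,0]]';  python3 -c "
from h import *
s=st()"
```

```text
time: 3.6
tool_pos: [412.7, 317.2, 203.4]
tool_rot: [0.748, 0.664, 0.0, 0.0]
contact_force: [-0.2, -0.1, 0.7]
grip_width: 92.2
time: 4.6
tool_pos: [412.4, 317.9, 203.2]
tool_rot: [0.748, 0.664, 0.0, -0.0]
contact_force: [0.5, -1.1, 2.3]
grip_width: 49.7
t 4.6 tcp [412.4 317.9 203.2] yaw 83.24 F [ 0.5 -1.1  2.3] M [-0.08  0.01  0.01] w 49.7
```

Gripped at 49.7 mm. Next I lift 20 mm in small steps.

```bash
python3 -m jog '[[255,0,0,-0.004,0],[255,0,0,-0.008,0],[255,0,0,-0.012,0],[255,0,0,-0.016,0],[255,0,0,-0.020,0],[255,0,0,-0.020,0]]';  python3 - <<'E'
from h import *
s=st(); f=grab_frame('scene'); w=grab_frame('wrist')
a=cv2.resize(f['img'][140:300,350:490],None,fx=3,fy=3,interpolation=cv2.INTER_CUBIC); b=w['img'][80:300,160:480]
o=np.zeros((480,760,3),np.uint8); o[:480,:420]=a; o[:220,430:750]=b; cv2.imwrite('pics/c3.png',o[:,:,::-1])
E
```

```text
time: 5.35
tool_pos: [412.6, 318.0, 223.5]
tool_rot: [0.748, 0.664, 0.0, 0.0]
contact_force: [0.6, 0.5, -3.0]
grip_width: 49.7
t 5.35 tcp [412.6 318.  223.5] yaw 83.24 F [ 0.6  0.5 -3. ] M [-0.05 -0.04 -0.  ] w 49.7
```

View pics/c3.png

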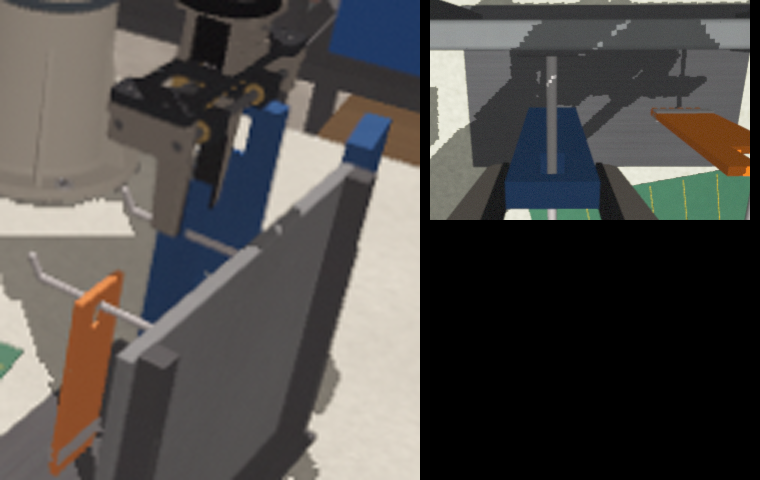

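Weight is carried (−3 N) and the wire runs mid-slot under the raised bar, so it is lifted clear. Sliding straight out along −tool x.

```bash
python3 -m jog '[[255,-0.008,0,0,0],[255,-0.018,0,0,0],[255,-0.028,0,0,0],[255,-0.038,0,0,0],[255,-0.048,0,0,0],[255,-0.058,0,0,0],[255,-0.068,0,0,0],[255,-0.08,0,0,0],[255,-0.1,0,0,0],[255,-0.12,0,0,0]]';  python3 -c "
from h import *
s=st();plan(540,172,223,83.2)"
```

```text
time: 6.7
tool_pos: [397.9, 197.3, 223.0]
tool_rot: [0.747, 0.664, -0.0, 0.0]
contact_force: [-0.4, 0.5, -2.7]
grip_width: 49.4
t 6.7 tcp [397.9 197.3 223. ] yaw 83.25 F [-0.4  0.5 -2.7] M [-0.04 -0.09  0.01] w 49.4
plan [-0.0084  0.1441 -0.    ] roll 0.05 rows 2.3
```

```bash
python3 -m jog '[[255,-0.008,0.04,0,0],[255,-0.008,0.09,0,0],[255,-0.008,0.13,0,0],[255,-0.008,0.144,0,0],[255,-0.008,0.144,0.02,0],[255,-0.008,0.144,0.04,0],[255,-0.008,0.144,0.052,0],[255,-0.008,0.144,0.058,0],[255,-0.008,0.144,0.058,0]]';  python3 -c "
from h import *
s=st()"; python3 -m jog '[[255,0,0,0.002,0],[255,0,0,0.004,0]]'; python3 -m jog '[[255,0,0,0.001,0],[255,0,0,0.001,0]]'
```

```text
time: 7.82
tool_pos: [540.1, 173.8, 165.1]
tool_rot: [0.748, 0.664, -0.0, -0.0]
contact_force: [0.2, -0.7, -2.9]
grip_width: 49.8
t 7.83 tcp [540.1 173.8 165.1] yaw 83.25 F [ 0.2 -0.7 -2.9] M [-0.06 -0.09 -0.03] w 49.8
time: 8.07
tool_pos: [540.6, 173.9, 161.5]
tool_rot: [0.748, 0.664, 0.0, 0.0]
contact_force: [0.4, -0.4, -2.8]
grip_width: 50.1
time: 8.32
tool_pos: [540.5, 173.9, 160.3]
tool_rot: [0.748, 0.664, 0.0, 0.0]
contact_force: [-0.8, 0.6, 0.0]
grip_width: 49.8
```

Touchdown confirmed. I tip the bar with the foot as pivot, in stages along an arc, pressing lightly.

```bash
python3 -m jog '[[255,-0.007,0,0.001,0],[255,-0.0148,0,0.001,0],[255,-0.022,0,0.0015,0],[255,-0.0296,0,0.0025,0],[255,-0.037,0,0.0035,0],[255,-0.0443,0,0.005,0],[255,-0.0443,0,0.005,0]]';  python3 - <<'E'
from h import *
s=st(); f=grab_frame('scene'); w=grab_frame('wrist')
a=cv2.resize(f['img'][120:300,240:400],None,fx=2.5,fy=2.5,interpolation=cv2.INTER_CUBIC); b=w['img'][0:300,120:480]
o=np.zeros((450,770,3),np.uint8); o[:450,:400]=a; o[:300,410:770]=b; cv2.imwrite('pics/c4.png',o[:,:,::-1])
E
```

```text
time: 9.2
tool_pos: [535.8, 129.4, 155.9]
tool_rot: [0.748, 0.664, 0.001, 0.0]
contact_force: [0.5, 0.2, 5.4]
grip_width: 49.6
t 9.2 tcp [535.8 129.4 155.9] yaw 83.21 F [0.5 0.2 5.4] M [0.19 0.12 0.04] w 49.6
```

View pics/c4.png

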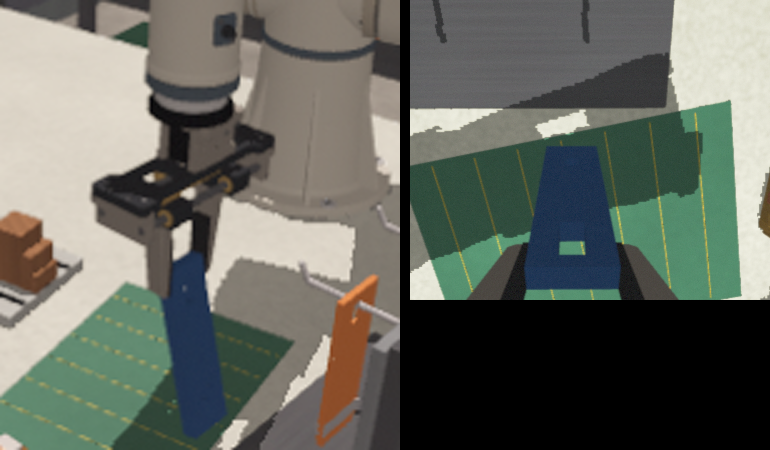

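The bar is tilted about 15° and pivoting in the pads, with its foot planted on the mat. Continuing.

```bash
python3 -m jog '[[255,-0.007,0,0.0017,0],[255,-0.0143,0,0.0038,0],[255,-0.021,0,0.0062,0],[255,-0.0283,0,0.0088,0],[255,-0.035,0,0.0118,0],[255,-0.0418,0,0.0151,0],[255,-0.0546,0,0.0224,0],[255,-0.0669,0,0.0309,0],[255,-0.0782,0,0.0404,0],[255,-0.0782,0,0.0404,0]]'; python3 -c "
from h import *
s=st()"
```

```text
time: 10.55
tool_pos: [525.9, 50.8, 114.2]
tool_rot: [0.748, 0.664, -0.0, 0.0]
contact_force: [-0.7, -2.9, 4.4]
grip_width: 49.5
t 10.55 tcp [525.9  50.8 114.2] yaw 83.19 F [-0.7 -2.9  4.4] M [-0.64 -0.03  0.01] w 49.5
```

```bash
python3 -m jog '[[255,-0.0106,0,0.0105,0],[255,-0.0202,0,0.0218,0],[255,-0.0287,0,0.034,0],[255,-0.0362,0,0.0468,0],[255,-0.0425,0,0.0602,0],[255,-0.0476,0,0.0742,0],[255,-0.0515,0,0.0885,0],[255,-0.0535,0,0.097,0],[255,-0.0535,0,0.097,0]]'; python3 - <<'E'
from h import *
s=st(); f=grab_frame('scene'); w=grab_frame('wrist')
a=cv2.resize(f['img'][170:330,200:380],None,fx=2.2,fy=2.2,interpolation=cv2.INTER_CUBIC); b=w['img'][0:300,100:480]
o=np.zeros((360,790,3),np.uint8); o[:352,:396]=a; o[:300,410:790]=b; cv2.imwrite('pics/c5.png',o[:,:,::-1])
E
```

```text
time: 11.68
tool_pos: [519.3, -0.9, 17.0]
tool_rot: [0.748, 0.664, -0.0, -0.0]
contact_force: [-0.2, -0.1, -0.6]
grip_width: 49.6
t 11.68 tcp [519.3  -0.9  17. ] yaw 83.22 F [-0.2 -0.1 -0.6] M [ 0.05 -0.11 -0.03] w 49.6
```

View pics/c5.png

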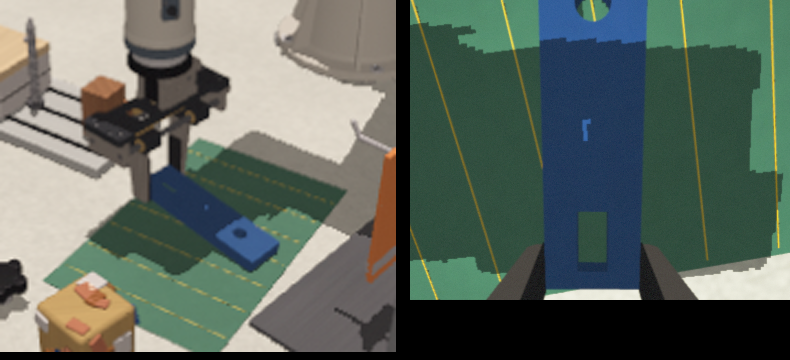

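The bar is nearly flat (about 6° left) with its bore end on the mat. Lowering the last millimetres.

```bash
python3 -m jog '[[255,-0.0005,0,0.004,0],[255,-0.001,0,0.008,0],[255,-0.001,0,0.011,0],[255,-0.001,0,0.0125,0],[255,-0.001,0,0.0135,0],[255,-0.001,0,0.0135,0]]'; python3 -c "
from h import *
s=st()"
```

```text
time: 12.52
tool_pos: [519.5, -2.0, 4.2]
tool_rot: [0.748, 0.664, 0.0, 0.0]
contact_force: [-0.7, -2.0, 0.6]
grip_width: 49.8
t 12.53 tcp [519.5  -2.    4.2] yaw 83.24 F [-0.7 -2.   0.6] M [-0.16 -0.07 -0.08] w 49.8
```

```bash
python3 -m jog '[[255,0,0,0.0012,0],[255,0,0,0.0015,0],[115,0,0,0.0015,0],[108,0,0,0.0015,0],[100,0,0,0.0015,0],[60,0,0,0.0015,0],[0,0,0,0.0015,0],[0,0,0,0.0015,0],[0,0,0,-0.03,0],[0,0,0,-0.06,0]]'; python3 -m jog '[[0,0.04,0,-0.04,0],[0,0.083,0,-0.09,0],[0,0.083,0,-0.09,0],[0,0.083,0,-0.09,0]]'; python3 - <<'E'
from h import *
s=st(); f=grab_frame('wrist'); save('w2',f)
hsv=cv2.cvtColor(f['img'],cv2.COLOR_RGB2HSV)
b=((hsv[...,0]>100)&(hsv[...,0]<130)&(hsv[...,1]>110)).astype(np.uint8)
b=cv2.morphologyEx(b,cv2.MORPH_CLOSE,np.ones((3,3)))
cs,h=cv2.findContours(b,cv2.RETR_CCOMP,2)
for c,hh in zip(cs,h[0]):
    if cv2.contourArea(c)>60:
        r=cv2.minAreaRect(c); M=cv2.moments(c); print(hh[3],cv2.contourArea(c),np.round(r[0],1),np.round(r[1],1),round(r[2],1),[np.round(onz(f,*q,16,s)[:2],1) for q in cv2.boxPoints(r)])
E
```

```text
time: 13.78
tool_pos: [519.2, -2.0, 64.7]
tool_rot: [0.748, 0.664, -0.0, -0.0]
contact_force: [0.5, 0.3, -0.2]
grip_width: 91.9
time: 14.28
tool_pos: [528.8, 80.4, 153.8]
tool_rot: [0.747, 0.665, -0.0, -0.0]
contact_force: [-0.4, -0.4, -0.8]
grip_width: 91.9
t 14.28 tcp [528.8  80.4 153.8] yaw 83.29 F [-0.4 -0.4 -0.8] M [ 0.   -0.09  0.01] w 91.9
-1 555.0 [527.8 124.7] [20.7 30. ] 30.5 [array([750.9, 119.1]), array([762.6, 140.9]), array([779.8, 129.5]), array([768.4, 107.2])]
-1 8379.5 [282.5 194.5] [173.  53.] 90.0 [array([515.3, 168.9]), array([564. , 163.2]), array([547.5, -14.7]), array([490.4,  -8. ])]
26 341.5 [282.5 256.5] [23. 15.] 90.0 [array([516. ,  31.4]), array([531.6,  29.5]), array([528.7,   3.1]), array([512.8,   5. ])]
26 236.0 [282.5 150.5] [17. 17.] 45.0 [array([523.7, 128.9]), array([536.5, 138.7]), array([546.6, 126.2]), array([533.8, 116.1])]
```

View pics/w2.png

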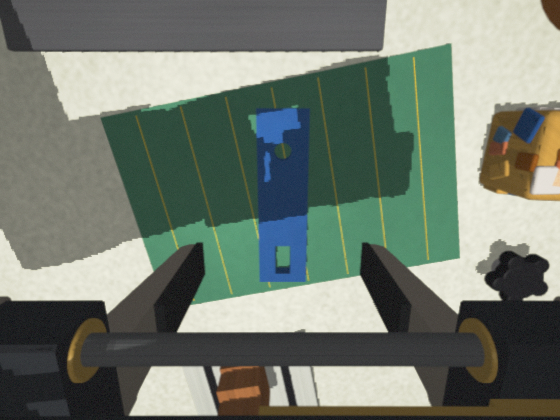

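The bar lies flat on the mat, parallel to the tool, with bore at (282,150) and slot at (282,257). Its centre works out to about (529.3,77.5), so I take the fresh grip there.

```bash
python3 -m jog '[[0,-0.003,0,0.05,0],[0,-0.003,0,0.1,0],[0,-0.003,0,0.135,0],[0,-0.003,0,0.148,0],[0,-0.003,0,0.1505,0],[0,-0.003,0,0.1505,0],[100,-0.003,0,0.1505,0],[130,-0.003,0,0.1505,0],[255,-0.003,0,0.1505,0],[255,-0.003,0,0.1505,0]]';python3 -m jog '[[255,0,0,0,0],[255,0,0,0,0],[255,0,0,0,0],[255,0,0,-0.03,0],[255,0,0,-0.09,0],[255,0,0,-0.15,0],[255,0,0,-0.2,0],[255,0,0,-0.25,0],[255,0,0,-0.25,0]]'; python3 - <<'E'
from h import *
s=st()
E
```

```text
time: 15.58
tool_pos: [529.0, 77.5, 3.9]
tool_rot: [0.748, 0.664, 0.0, 0.0]
contact_force: [1.1, -0.4, -0.2]
grip_width: 53.7
time: 16.7
tool_pos: [530.9, 77.8, 257.2]
tool_rot: [0.748, 0.664, 0.003, 0.002]
contact_force: [0.7, 0.4, -3.7]
grip_width: 49.5
t 16.7 tcp [530.9  77.8 257.2] yaw 83.24 F [ 0.7  0.4 -3.7] M [-0.08 -0.08  0.03] w 49.5
```

```bash
python3 -m jog '[[255,-0.05,-0.006,0,10],[255,-0.1,-0.012,0,20],[255,-0.15,-0.018,0,30],[255,-0.2,-0.024,0,40],[255,-0.25,-0.03,0,50],[255,-0.29,-0.034,0,60],[255,-0.29,-0.034,0,70],[255,-0.29,-0.034,0,80],[255,-0.29,-0.034,0,90],[255,-0.29,-0.034,0,90]]';python3 -m jog '[[255,0,0,0,10],[255,0,0,0,20],[255,0,0,0,30],[255,0,0,0,40],[255,0,0,0,50],[255,0,0,0,60],[255,0,0,0,70],[255,0,0,0,80],[255,0,0,0,80],[255,0,0,0,80]]'; python3 - <<'E'
from h import *
s=st(); print(s['joint_pos'].round(2)); plan(463.2,-206,200,-86.8)
E
```

```text
time: 17.95
tool_pos: [460.0, -206.1, 251.9]
tool_rot: [0.998, -0.058, -0.001, -0.001]
contact_force: [-0.1, -0.0, -3.1]
grip_width: 49.8
time: 19.2
tool_pos: [460.7, -206.3, 253.2]
tool_rot: [0.729, -0.685, -0.0, 0.0]
contact_force: [0.1, -0.0, -2.6]
grip_width: 49.7
t 19.2 tcp [ 460.7 -206.3  253.2] yaw -86.43 F [ 0.1 -0.  -2.6] M [ 0.17 -0.1  -0.04] w 49.7
[-0.42  0.13  1.84  0.    1.17  2.66]
plan [-0.0002 -0.0025  0.0532] roll 0.37 rows 0.9
```

```bash
python3 -m jog '[[255,0,-0.0025,0.03,0.4],[255,0,-0.0025,0.06,0.4],[255,0,-0.0025,0.073,0.4],[255,0,-0.0025,0.073,0.4],[255,0,-0.0025,0.073,0.4]]'; python3 - <<'E'
from h import *
s=st(); f=grab_frame('wrist'); save('w3',f)
print('stud guess',proj(f,(466,-256,154),s), 'heel',proj(f,(459.4,-137,88),s))
c=cv2.resize(f['img'][90:300,200:400],None,fx=3.5,fy=2.8,interpolation=cv2.INTER_CUBIC)
c=cv2.resize(f['img'][100:300,180:400],None,fx=3,fy=3,interpolation=cv2.INTER_CUBIC); cv2.imwrite('pics/c6.png',c[:,:,::-1])
E
```

```text
time: 19.82
tool_pos: [464.2, -206.7, 181.7]
tool_rot: [0.725, -0.689, 0.001, -0.0]
contact_force: [-0.1, 0.0, -3.0]
grip_width: 49.6
t 19.82 tcp [ 464.2 -206.7  181.7] yaw -87.11 F [-0.1  0.  -3. ] M [ 0.12 -0.04 -0.01] w 49.6
stud guess (np.float64(283.4957032872925), np.float64(168.56404956843608)) heel (np.float64(283.73215499137837), np.float64(284.6086309088552))
```

View pics/c6.png

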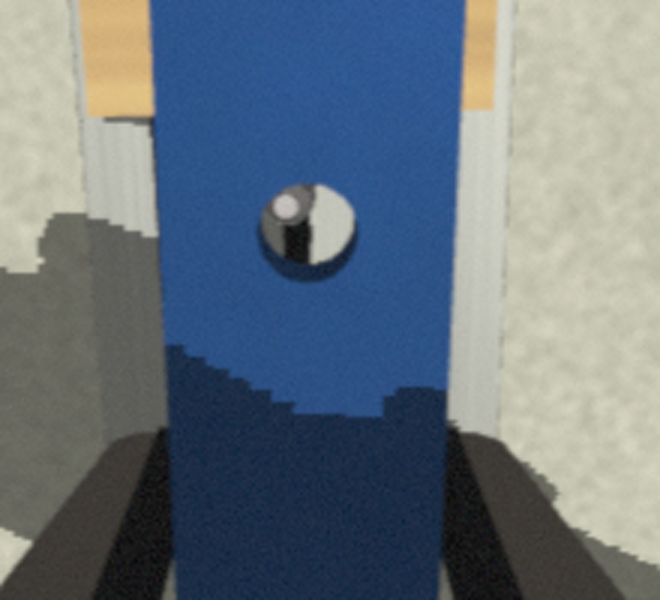

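Through the bore (rim centre at px (282.7,177)) I see the stud tip at px (275.3,168.7), so it sits left of and above the bore centre. Now computing the offset.

```bash
python3 - <<'E'
from h import *
s=state(); f=grab_frame('wrist'); m=R.from_quat(s['tool_rot']).as_matrix()
C=lambda x,y:(180+x/3,100+y/3)
S=onz(f,*C(286,206),154,s)
z=s['tool_pos'][2]+12
B=onz(f,*C(308.5,231),z,s)
print('stud',S.round(1),'bore',B.round(1),'rim',(onz(f,*C(357,231),z,s)-onz(f,*C(260,231),z,s)).round(1),'d tool',(m.T@(S-B)).round(1))
for a,b in (((78,30),(105,430)),((513,30),(500,430)),((153,10),(177,590)),((465,10),(440,590))):
    zz=16 if a[0] in(78,513) else z
    p,q=onz(f,*C(*a),zz,s),onz(f,*C(*b),zz,s); d=p-q; print(p.round(1),q.round(1),np.degrees(np.arctan2(d[1],d[0])).round(2))
E
```

```text
stud [ 471.2 -255.7  154. ] bore [ 466.6 -258.1  193.8] rim [-16.3  -0.8   0. ] d tool [-2.2 -4.6 39.8]
[ 545.9 -289.4   16. ] [ 538.2 -144.5   16. ] -86.95
[ 399.6 -296.8   16. ] [ 388.3 -152.3   16. ] -85.5
[ 492.8 -292.   193.8] [ 487.8 -188.5  193.8] -87.21
[ 443.8 -294.4  193.8] [ 438.4 -191.1  193.8] -86.99
```

```bash
python3 -m jog '[[255,-0.0022,-0.0038,0.005,-0.9],[255,-0.0022,-0.0038,0.012,-0.9],[255,-0.0022,-0.0038,0.018,-0.9],[255,-0.0022,-0.0038,0.018,-0.9],[255,-0.0022,-0.0038,0.018,-0.9]]'; python3 - <<'E'
from h import *
s=st(); f=grab_frame('wrist'); save('w4',f)
c=cv2.resize(f['img'][140:220,230:335],None,fx=6,fy=6,interpolation=cv2.INTER_CUBIC); cv2.imwrite('pics/c7.png',c[:,:,::-1])
E
```

```text
time: 20.55
tool_pos: [467.2, -204.0, 162.6]
tool_rot: [0.73, -0.684, -0.0, 0.0]
contact_force: [-0.0, 0.2, -3.0]
grip_width: 49.7
t 20.55 tcp [ 467.2 -204.   162.6] yaw -86.26 F [-0.   0.2 -3. ] M [ 0.15 -0.03  0.02] w 49.7
```

View pics/c7.png

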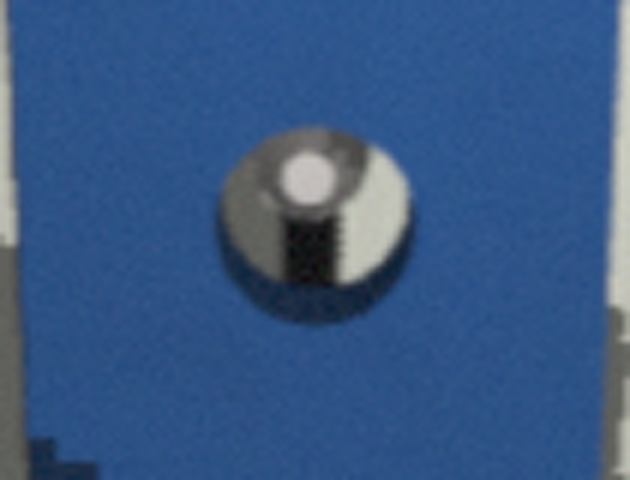

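The stud tip at crop (309,179) is now laterally centred in the bore (rim centre (315,225)). The along-bar offset still needs computing.

```bash
python3 - <<'E'
from h import *
s=state(); f=grab_frame('wrist'); m=R.from_quat(s['tool_rot']).as_matrix()
C=lambda x,y:(230+x/6,140+y/6)
S=onz(f,*C(309,179),154,s)
for dz in (12,9):
    z=s['tool_pos'][2]+dz; B=onz(f,*C(315,225),z,s)
    print(dz,'rim',np.linalg.norm(onz(f,*C(412,225),z,s)-onz(f,*C(217,225),z,s)).round(1),np.linalg.norm(onz(f,*C(315,127),z,s)-onz(f,*C(315,324),z,s)).round(1),'d tool',(m.T@(S-B)).round(1))
    print([np.round(proj(f,B+[0,0,-h],s),1) for h in (0,16)], C(315,283))
E
```

```text
12 rim 16.4 16.8 d tool [ 0.5 -0.6 20.8]
[array([282.5, 177.5]), array([282.5, 172.1])] (282.5, 187.16666666666666)
9 rim 16.7 17.1 d tool [ 1.  -0.6 17.8]
[array([282.5, 177.5]), array([282.5, 172.2])] (282.5, 187.16666666666666)
```

```bash
python3 -m jog '[[255,0.0007,-0.0006,0.002,0],[255,0.0007,-0.0006,0.005,0],[255,0.0007,-0.0006,0.008,0],[255,0.0007,-0.0006,0.011,0],[255,0.0007,-0.0006,0.014,0],[255,0.0007,-0.0006,0.017,0],[255,0.0007,-0.0006,0.02,0],[255,0.0007,-0.0006,0.023,0],[255,0.0007,-0.0006,0.026,0],[255,0.0007,-0.0006,0.026,0]]'; python3 - <<'E'
from h import *
s=st(); f=grab_frame('wrist'); save('w5',f)
c=cv2.resize(f['img'][100:240,190:375],None,fx=4,fy=4,interpolation=cv2.INTER_CUBIC); cv2.imwrite('pics/c8.png',c[:,:,::-1])
E
```

```text
time: 21.9
tool_pos: [467.7, -204.6, 136.5]
tool_rot: [0.73, -0.684, -0.0, 0.0]
contact_force: [0.0, 0.3, -1.9]
grip_width: 49.8
t 21.9 tcp [ 467.7 -204.6  136.5] yaw -86.26 F [ 0.   0.3 -1.9] M [ 0.1  -0.06  0.02] w 49.8
```

View pics/c8.png

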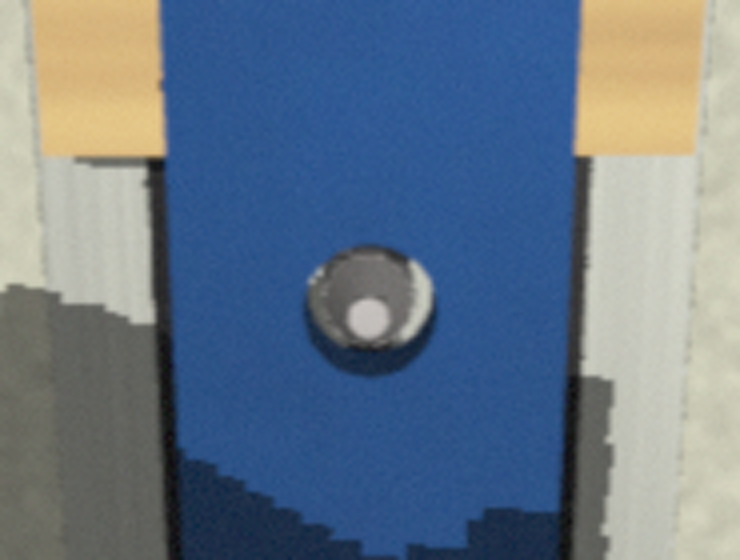

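The stud tip (369,319) is inside the bore (rim centre about (370,310)) with no side force. Lowering on.

```bash
python3 -m jog '[[255,0,0,0.003,0],[255,0,0,0.006,0],[255,0,0,0.009,0],[255,0,0,0.012,0],[255,0,0,0.015,0],[255,0,0,0.018,0],[255,0,0,0.018,0]]'; python3 -m jog '[[255,0,0,0.003,0],[255,0,0,0.006,0],[255,0,0,0.009,0],[255,0,0,0.012,0],[255,0,0,0.015,0],[255,0,0,0.018,0],[255,0,0,0.018,0]]'; python3 - <<'E'
from h import *
s=st()
E
```

```text
time: 22.82
tool_pos: [467.6, -204.5, 118.4]
tool_rot: [0.73, -0.684, -0.0, 0.0]
contact_force: [0.1, 0.6, -2.6]
grip_width: 50.0
time: 23.7
tool_pos: [467.6, -204.6, 100.4]
tool_rot: [0.73, -0.684, -0.0, 0.0]
contact_force: [0.5, 1.4, -2.2]
grip_width: 49.7
t 23.7 tcp [ 467.6 -204.6  100.4] yaw -86.26 F [ 0.5  1.4 -2.2] M [ 0.13 -0.04  0.03] w 49.7
```

```bash
python3 -m jog '[[255,0,0,0.002,0],[255,0,0,0.004,0],[255,0,0,0.006,0],[255,0,0,0.006,0]]'; python3 -m jog '[[255,0,0,0.001,0],[255,0,0,0.001,0]]'; python3 -m jog '[[255,0,0,0.001,0],[255,0,0,0.001,0]]'; python3 -m jog '[[255,0,0,0.0005,0],[255,0,0,0.0005,0]]'
```

```text
time: 24.2
tool_pos: [467.7, -204.6, 94.5]
tool_rot: [0.73, -0.684, -0.0, 0.0]
contact_force: [-0.5, 0.4, -2.9]
grip_width: 49.6
time: 24.45
tool_pos: [467.8, -204.6, 93.7]
tool_rot: [0.73, -0.684, -0.0, 0.0]
contact_force: [0.1, -0.1, -3.3]
grip_width: 49.5
time: 24.7
tool_pos: [467.8, -204.6, 92.6]
tool_rot: [0.73, -0.684, -0.0, 0.0]
contact_force: [-0.8, -0.3, -3.0]
grip_width: 49.8
time: 24.95
tool_pos: [467.8, -204.6, 92.2]
tool_rot: [0.73, -0.684, -0.0, -0.0]
contact_force: [-0.7, 1.0, -2.8]
grip_width: 49.7
```

```bash
python3 -m jog '[[255,0,0,0.0005,0],[255,0,0,0.0005,0]]'; python3 -c "
from h import *
st()"
```

```text
time: 25.2
tool_pos: [467.9, -204.6, 91.8]
tool_rot: [0.73, -0.684, 0.0, -0.0]
contact_force: [-0.5, 0.9, -0.7]
grip_width: 49.5
t 25.2 tcp [ 467.9 -204.6   91.8] yaw -86.26 F [-0.5  0.9 -0.7] M [0.2  0.06 0.02] w 49.5
```

```bash
python3 -m jog '[[255,0,0,0.0005,0],[255,0,0,0.0005,0]]'; python3 -m jog '[[255,0,0,0.0005,0],[255,0,0,0.0005,0]]'; python3 -c "
from h import *
st()"
```

```text
time: 25.45
tool_pos: [467.8, -204.6, 91.8]
tool_rot: [0.73, -0.684, 0.0, -0.0]
contact_force: [-2.8, 1.5, 6.6]
grip_width: 49.8
time: 25.7
tool_pos: [467.8, -204.6, 91.7]
tool_rot: [0.73, -0.684, 0.0, -0.0]
contact_force: [-5.1, 1.6, 12.8]
grip_width: 49.3
t 25.7 tcp [ 467.8 -204.6   91.7] yaw -86.26 F [-5.1  1.6 12.8] M [0.45 0.85 0.01] w 49.3
```

Seated firmly. Relieving the press, then letting go and rising.

```bash
python3 -m jog '[[255,0,0,-0.0008,0],[115,0,0,-0.0008,0],[108,0,0,-0.0008,0],[95,0,0,-0.0008,0],[40,0,0,-0.0008,0],[0,0,0,-0.0008,0],[0,0,0,-0.0008,0],[0,0,0,-0.0008,0]]'; python3 -m jog '[[0,0,0,-0.03,0],[0,0,0,-0.08,0],[0,0,0,-0.14,0],[0,0,0,-0.2,0],[0,0,0,-0.2,0],[0,0,0,-0.2,0]]'; python3 - <<'E'
from h import *
s=st(); w=grab_frame('wrist'); f=grab_frame('scene')
a=cv2.resize(f['img'][150:260,150:290],None,fx=3,fy=3,interpolation=cv2.INTER_CUBIC); b=w['img'][30:330,100:470]
o=np.zeros((340,800,3),np.uint8); o[:330,:420]=a; o[:300,425:795]=b; cv2.imwrite('pics/c9.png',o[:,:,::-1]); save('sc_end',f)
E
```

```text
time: 26.7
tool_pos: [467.8, -204.6, 91.5]
tool_rot: [0.73, -0.684, 0.0, -0.0]
contact_force: [-0.5, -0.4, 0.3]
grip_width: 92.0
time: 27.45
tool_pos: [467.4, -204.4, 291.0]
tool_rot: [0.73, -0.684, -0.0, 0.0]
contact_force: [1.3, -0.3, -0.1]
grip_width: 91.9
t 27.45 tcp [ 467.4 -204.4  291. ] yaw -86.26 F [ 1.3 -0.3 -0.1] M [ 0.13 -0.01  0.  ] w 91.9
```

The viewer limit is reached, so I check numerically: bar outline at z=104, level, and bystanders before/after.

```bash
python3 - <<'E'
from h import *
s=state(); f=grab_frame('wrist'); t=grab_frame('top')
hsv=cv2.cvtColor(f['img'],cv2.COLOR_RGB2HSV)
b=((hsv[...,0]>100)&(hsv[...,0]<130)&(hsv[...,1]>110)).astype(np.uint8)
cs,h=cv2.findContours(b,cv2.RETR_CCOMP,2)
for c,hh in zip(cs,h[0]):
    if cv2.contourArea(c)>100:
        r=cv2.minAreaRect(c); print(hh[3],cv2.contourArea(c),np.round(r[0],1),np.round(r[1],1),round(r[2],1))
c=max(cs,key=cv2.contourArea); y0,y1=c[:,0,1].min(),c[:,0,1].max()
for v in (y0+6,(y0+y1)//2,y1-6):
    u=np.where(b[v,150:420])[0]+150; p,q=onz(f,u.min()-.5,v,104,s),onz(f,u.max()+.5,v,104,s); print(v,u.min(),u.max(),'width@104',np.linalg.norm(p-q).round(1),((p+q)/2).round(1))
p,q=onz(f,282,y0,104,s),onz(f,282,y1,104,s); print('ends',p.round(1),q.round(1),np.linalg.norm(p-q).round(1))
print('exp stud/heel px',proj(f,(471,-256,154),s))
old=cv2.imread('pics/scene0.png')[:,:,::-1].astype(int); new=grab_frame('scene')['img'].astype(int)
d=np.abs(old-new).max(2)
for n,(u0,v0,u1,v1) in dict(cup=(135,230,173,280),nut=(183,284,215,310),cast=(215,292,262,345),spreader=(364,230,390,300),mouldfront=(172,200,205,220)).items(): print(n,'changed frac',(d[v0:v1,u0:u1]>40).mean().round(3))
E
```

```text
-1 6241.5 [280.5 182.5] [151.  45.] 90.0
173 338.0 [281.  237.5] [16. 23.] 0.0
173 216.0 [280.5 144.5] [15. 17.] 0.0
113 259 303 width@104 48.3 [ 473.3 -287.6  104. ]
182 260 302 width@104 49.1 [ 468.4 -212.5  104. ]
252 262 300 width@104 47.6 [ 462.8 -125.8  104. ]
ends [ 472.6 -293.8  104. ] [ 461.1 -117.9  104. ] 176.2
exp stud/heel px (np.float64(281.2004116576968), np.float64(147.50510590370098))
cup changed frac 0.0
nut changed frac 0.0
cast changed frac 0.0
spreader changed frac 0.132
mouldfront changed frac 0.0
```

```bash
python3 - <<'E'
from h import *
def cen(i):
    h=cv2.cvtColor(i,cv2.COLOR_RGB2HSV)[220:305,362:395]; m=(h[...,0]>5)&(h[...,0]<18)&(h[...,1]>140); y,x=np.where(m); return m.sum(),x.mean().round(2),y.mean().round(2)
print(cen(cv2.imread('pics/scene0.png')[:,:,::-1].copy()),cen(cv2.imread('pics/sc_end.png')[:,:,::-1].copy()))
print(st()['joint_velocities'].round(3)); finish_job()
E
```

```text
(np.int64(685), np.float64(15.76), np.float64(42.48)) (np.int64(709), np.float64(15.98), np.float64(41.66))
t 27.7 tcp [ 467.2 -204.4  290.1] yaw -86.26 F [0.5 1.2 1.1] M [ 0.11 -0.02 -0.02] w 91.9
[-0.001 -0.002 -0.005  0.001  0.003  0.002]
the job is handed in; nothing more can be done
```

The clamp bar is on the stud, lying level from the mould's lid to the heel block. The gripper has let go and is clear, and I handed the job in at 27.7 s.

- **Off the peg:** I lifted the bar 20 mm by its top end and slid it straight out along the peg. Only its weight (about 3 N) showed on the wrist.
- **On the mat:** I tipped it flat with its foot on the mat, released it, and took a fresh grip at its centre.
- **Down the stud:** I lined up the bore on the stud by eye with the wrist camera and lowered the bar slowly. It seated with about 13 N of press, which I eased off before letting go.

**Last checks:**
- **Bar level and bridging:** its apparent width is even along its length (48.3, 49.1 and 47.6 mm). The bore end lies on the lid and the slotted end 138 mm from the stud, over the heel block.
- **Bystanders:** in the scene camera the cup, nut, casting and mould front were unchanged.
- **Spreader:** it did not come out exactly the same. 13% of the pixels in its picture area changed and its colour centre shifted by under 1 px. I put this down to lighting and the bar no longer hanging behind it.
- **Not seen:** the final picture could not be viewed because the viewer limit was reached, so these last checks are numeric only.

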